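Bring the brake disc's empty bobbin seat to the dial gauge and lock the stand

TASK

The brake disc on the checking stand is suspected of being bent where a bobbin has been taken out: with a fingertip, gently and slowly push one of the carrier's black arms round, either way, in as many pushes as it takes, until the empty bobbin seat points straight at the gauge's plunger, then push the stand's clamp lever fully home to lock it there. Grip and lift nothing: the disc only rests on its spindle. Keep off the bright braking ring and the gauge, leave the loose things where they lie, and finish clear of everything.

Things in the scene. Friction and masses are not known exactly. Their poses are not given: they have to be found in the camera images.
- stand: disc-checking stand, fixed: green cast base plate 170 x 170 mm, 14 mm high, bearing column (36 mm radius, to 68 mm high) in its middle, and an outrigger with the clamp boss (34 mm wide, 38 mm high) at (-100, +150) mm, outside the disc, near left as the robot sees it. Origin on the spindle axis at bench height, z up; x points away from the robot within 20 degrees
- spindle (a joint): turning angle of the brake disc on the stand's upright spindle, rad, growing anticlockwise from above; 0 when the empty seat lies along the stand's +x. No stops either way. Friction about 0.15 N m (2 N at the middle of an arm); it stays where it is left
- disc: the disc's black carrier: flat spider, underside 80, top 88 mm above the bench; hub 47 mm radius, five arms 72 degrees apart, 18 mm wide, each ending in an eye 27 mm wide, 94 mm from the axis. Open windows between arms from hub to ring (103 mm), free below to 14 mm height outside the column. Origin on the axis at the underside; x along the arm with the empty seat. 1.3 kg, rests by weight only
- brake_ring: the disc's bright drilled friction ring: 103 to 138 mm from the axis, 5 mm thick, 81.5 to 86.5 mm above the bench, floating on the bobbins. Origin on the spindle axis. It must not be touched
- disc_center (a point): point on the spindle axis at the top face of the carrier, 88 mm above the bench (the steel spigot stands 7 mm higher)
- empty_seat (a point): centre of the empty seat, an open hole 17 mm wide in the eye at the end of one carrier arm, 94 mm from the axis, at the carrier's top face. The other four arms carry bright round steel bobbins (25 mm heads, 3 mm proud) in theirs
- gauge: dial gauge (58 mm dial) on a 200 mm post and magnetic base, fixed beyond the disc. Origin on the stand's spindle axis at bench height; +x runs outward from the spindle under the plunger and dial (120 mm out, dial centre 156 mm high) to the post (218 mm out) and base (184 to 240 mm out, 50 mm wide). Not to be touched
- gauge_foot (a point): tip of the gauge's thin upright plunger, 120 mm from the spindle axis, just above the friction ring
- clamp (a joint): angle of the clamp lever about its upright pivot, rad: starts loose at 0 to 0.25; 1.2 is its stop (fully home, locked). Grows anticlockwise from above, the free end coming towards the robot; at 0 it points along the stand's +y. Friction about 0.13 N m, no spring. Do not count on it to hold the disc against a push
- clamp_pivot (a point): point on the clamp lever's upright pivot axis, 45 mm above the bench, at half the height of the lever's arm (arm 12 mm wide, 10 mm high: 39.5 to 49.5 mm above the bench, running from the pivot to the knob)
- clamp_knob (a point): centre of the black ball knob (26 mm wide) on the free end of the clamp lever, 86 mm from its pivot, 46 mm above the bench
- bobbin_a: new steel bobbin, flanged, 25 mm wide, 11 mm high, standing near the clamp boss, loose; origin under its middle; not part of the job
- bobbin_b: new steel bobbin, the same, standing between the stand and the robot, loose; origin under its middle; not part of the job
- screwdriver: screwdriver, 170 mm long, lying between the stand and the robot, loose; origin under it; not part of the job
- bracket: small black steel L-bracket, 75 x 24 mm, 30 mm high at its upturned end, lying to the near right of the stand, loose; origin under its middle; not part of the job
- grease_tin: aluminium grease tin, 66 mm wide, 52 mm high, standing to the right of the stand, loose; origin under its middle; not part of the job
- control_unit: engine control unit, aluminium box 130 x 165 mm, 30 mm high, with a black connector, lying far to the right, loose; origin under its middle; not part of the job
- wrench: open-ended spanner, 190 mm long, lying far to the left, loose; origin under it; not part of the job

How it is judged:
By the outcome, as a careful person would: the job done as asked, in the order asked, and still so for the second after the job is handed in, with the robot touching nothing.
It also fails if it takes over 72 s, if anything falls off the work surface, if the arm or the gripper's body presses on something with over 40 N, if the wrist force passes 120 N, or if a joint passes its speed limit or range.

ROBOT

A 6-joint arm with a two-finger parallel gripper is mounted at the origin on the work surface. World frame = base frame: x ahead of the robot, y to its left, z up, the work surface at z = 0. Lengths are in mm, angles in rad, forces in N, time in s.
With the tool pointing down it reaches from about 300 to 875 mm from the base axis. Payload 4.2 kg.
Tool frame: the origin (TCP) lies midway between the tips of the shut fingers; the grasp point (between the pads) lies 19 mm behind it (env.grip_point_offset is the distance from the TCP to the grasp point, in mm); z points along the fingers, y is the line along which they close (so a half turn about z gives the same grasp; the last joint's range is limited). The gripper opens to 85 mm and grips with 20 to 120 N. Pads are 22 mm wide; open, the fingers measure 114 mm over their backs; the gripper's body (76 mm by 85 mm) begins 54 mm behind the grasp point. The pads swing forward as they close: fully open they stand 13 mm farther back than shut.
Start: joints at [-1.346, 0.32, 1.565, -0, 1.257, -0.02], TCP at [139.36, -557.871, 231.338] pointing down, gripper open.
Joint ranges: [-3.11, 3.11], [-0.84, 2.01], [0.21, 2.61], [-1.34, 4.49], [0.05, 2.63], [-2.56, 2.56]. Speed limits (rad/s): [2.57, 2.57, 3.14, 3.14, 3.14, 3.14].

INTERFACE

Orientations are given as a 3x3 rotation matrix whose columns are the frame's x, y, z axes.
In Python, from station import env gives the robot as it stands. The module is installed in compiled form; this text tells all that it offers.
- The arm moves only by the shell command python3 -m jog 'ROWS' [OPENING] [FORCE]. ROWS is a JSON object of lists of equal length, an entry for each row: "travel": the shift along the tool's x, y, z in m, a list of three; "rotation": the turn, a rotation vector about the tool's x, y, z in rad, a list of three. A call has 1 to 10 rows; each row is the pose to reach, as a shift and turn from the pose commanded when the call began, along the tool's axes at that moment; what a row does not reach only later rows make up. A row lasts 1/12 s, in which the tool goes at most 41.7 mm and 7.16 degrees, less where a joint would pass 70% of its speed; a pose out of reach is approached as far as the arm can. A call with a gripper value outside its range is refused whole. OPENING is the finger opening in m, from 0 to 0.0854, set as the call begins (- or left out, the last holds). The fingers move at their own pace and stop on an object; FORCE is the grip in N (left out, the last holds). Time passes only in rows, so rows that repeat a pose let the fingers close. It gives the time, the measured TCP pose, the force, the opening and the grip force at its end, in the units of the state.
- env.read_state(): the state, without advancing time (a new reading comes with each control period).
- env.capture(name): name is "scene" or "top" or "wrist"; returns a dict with "image" (420x560x3 uint8, red, green, blue), "fx", "fy", "cx", "cy" (pixels), "rvec" (rotation vector, rad) and "tvec" (3), from world to camera coordinates, as OpenCV has them; the wrist camera has in their place "tool_from_camera" (4x4, takes a point from camera to tool coordinates, whose origin is the TCP and whose axes are the flange's). Camera axes: x right, y down, z forward; pixel columns grow to the right and rows downward; lengths in mm; the calibration is good to about 2 mm. A picture is of the moment at which its call begins: read the wrist's pose just before it. There is no depth.
- env.hand_in(): hands the job in; it is judged then, once.
Trained networks look in a picture, given as the dict that the camera call returned (one of the last four; its "shot" number tells which), for a name from the list of things; names that differ only in an ending like _2 or _b are one class to them, and where a whole thing is asked for, a point or a joint stands for the part that bears it (a point fixed in the world has none). Each returns a list of dicts, best first, with "p" (0 to 1); they miss things now and then, are a little off and sometimes report something else, mostly with a low value. They report only what shows in the picture. A call takes as long as a camera call.
- env.recognise(picture, target): "position" ([x, y, z] in mm, in world coordinates, good to about 4 mm: the middle of the surface that is visible of it).
The state is a dict: "time": time; "joint_positions": joint angles; "qvel": joint speeds; "tau": joint torques, N m; "ee_pos": TCP position; "orientation": TCP orientation; "ft_force": force on the tool from outside, world axes, zero at the start; "moment": the same for the moment, N m; "finger_gap": finger opening in mm; "finger_force": force on a finger pad.
Only numpy, scipy, OpenCV 4.12 (cv2) and the standard library are available. Lean on these libraries where they do the work, as an engineer would, in place of code of your own. Each camera call takes 0.05 s, during which the arm holds its last target. There are 200 camera calls.

## Working session

There is one attempt and no reset: what is moved stays moved. The work goes in short steps, Python scripts to look and compute and a shell command to move; the robot and the scene stay as the last step left them, time stands still between calls to the robot, and variables do not carry over. Pictures are saved under pics/ and viewed, at most 10 in all, crops included, and the job is handed in when it is done.

```bash
mkdir -p pics
cat > h.py <<'E'
import numpy as np, cv2
from station import env
def save(c,n): cv2.imwrite('pics/'+n, cv2.cvtColor(c['image'],cv2.COLOR_RGB2BGR))
def K(c): return np.array([[c['fx'],0,c['cx']],[0,c['fy'],c['cy']],[0,0,1.]])
def proj(c,p): return cv2.projectPoints(np.array(p,float).reshape(-1,1,3),np.array(c['rvec'],float),np.array(c['tvec'],float),K(c),None)[0].reshape(-1,2)
def unproj(c,uv,z):
    R=cv2.Rodrigues(np.array(c['rvec'],float))[0]; t=np.array(c['tvec'],float).ravel()
    o=-R.T@t; d=R.T@np.linalg.inv(K(c))@np.array([uv[0],uv[1],1.]); return o+d*(z-o[2])/d[2]
E
python3 - <<'E'
from h import *
s=env.read_state(); print(s['ee_pos'],np.round(s['orientation'],3).tolist(),s['finger_gap'],s['ft_force'])
for n in ['top','scene']:
    c=env.capture(n); save(c,n+'1.png'); print(n,c['tvec'],c['rvec'],c['fx'])
    for t in ['stand','disc_center','empty_seat','gauge_foot','clamp_pivot','clamp_knob','gauge','bobbin_a','screwdriver','bracket','grease_tin']:
        print(t,[(round(r['p'],2),np.round(r['position']).tolist()) for r in env.recognise(c,t)[:2]])
E
```

```text
[ 139.23868844 -557.39579094  230.48585222] [[0.97, 0.242, -0.0], [0.242, -0.97, 0.002], [0.0, -0.002, -1.0]] 85.01488798628178 [-0.36234242 -0.80995582 -0.16520516]
top [-16.00453665 546.78948298 986.06359184] [ 2.14175553 -2.09884031  0.16287503] 386.62932027718495
stand [(0.88, [580.0, 40.0, 86.0])]
disc_center [(0.88, [589.0, 34.0, 85.0])]
empty_seat [(0.87, [590.0, 36.0, 88.0])]
gauge_foot [(0.61, [702.0, 196.0, 161.0])]
clamp_pivot [(0.57, [533.0, 236.0, 50.0])]
clamp_knob [(0.8, [535.0, 247.0, 52.0]), (0.68, [390.0, -500.0, 32.0])]
gauge [(0.61, [699.0, 198.0, 164.0]), (0.37, [532.0, -141.0, 50.0])]
bobbin_a [(0.63, [440.0, 103.0, 6.0])]
screwdriver [(0.69, [436.0, -10.0, 25.0]), (0.52, [689.0, 240.0, 2.0])]
bracket [(0.58, [448.0, -105.0, -2.0]), (0.25, [700.0, 198.0, 163.0])]
grease_tin [(0.85, [530.0, -139.0, 51.0]), (0.3, [690.0, 242.0, 3.0])]
scene [ -83.14705675 -306.32744505 1742.17551223] [ 1.89734972  1.57418417 -0.66821387] 449.84836437422763
stand [(0.57, [607.0, 39.0, 85.0]), (0.54, [620.0, 26.0, 86.0])]
disc_center [(0.95, [618.0, 22.0, 89.0]), (0.74, [724.0, 200.0, 109.0])]
empty_seat [(0.92, [619.0, 26.0, 85.0])]
gauge_foot [(0.55, [720.0, 205.0, 108.0])]
clamp_pivot [(0.49, [542.0, 248.0, 56.0])]
clamp_knob [(0.73, [540.0, 250.0, 54.0]), (0.27, [618.0, 25.0, 84.0])]
gauge [(0.79, [727.0, 198.0, 106.0])]
bobbin_a []
screwdriver []
bracket []
grease_tin [(0.95, [553.0, -150.0, 49.0])]
```

Run:
```python
import cv2
a=cv2.imread('pics/top1.png'); 
cv2.imwrite('pics/top1c.png',cv2.resize(a,(800,600),interpolation=cv2.INTER_CUBIC))
```

```text
(no output)
```

View pics/top1c.png

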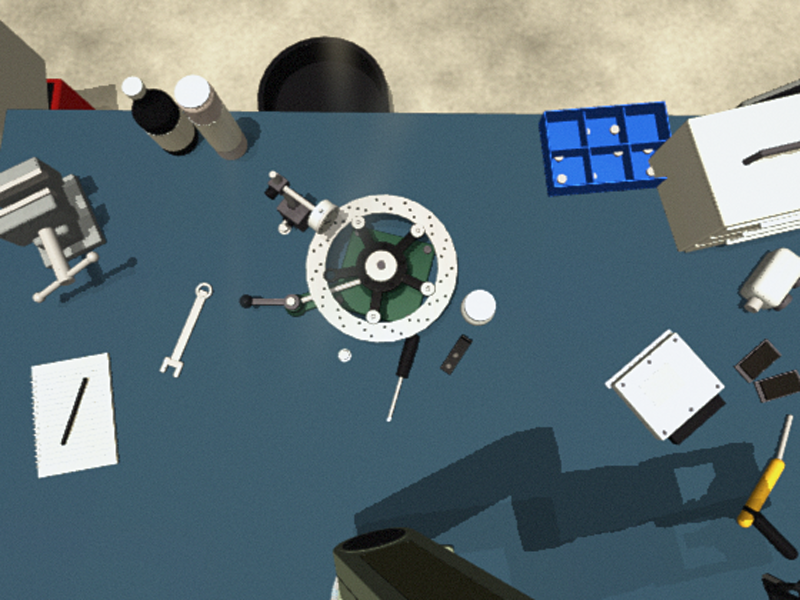

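The picture shows the disc at about (382,267) and bobbins at (359,222), (417,231), (428,289) and (373,317). The empty arm points left to about (335,272), the gauge is up-left at (320,215), and the clamp knob is at (246,300) with its boss at (292,302).

Run:
```python
import cv2
a=cv2.imread('pics/top1.png'); b=cv2.imread('pics/scene1.png')
cv2.imwrite('pics/top1d.png',cv2.resize(a[110:250,160:350],None,fx=4,fy=4,interpolation=cv2.INTER_CUBIC))
cv2.imwrite('pics/scene1c.png',cv2.resize(b,(800,600),interpolation=cv2.INTER_CUBIC))
```

```text
(no output)
```

View pics/top1d.png

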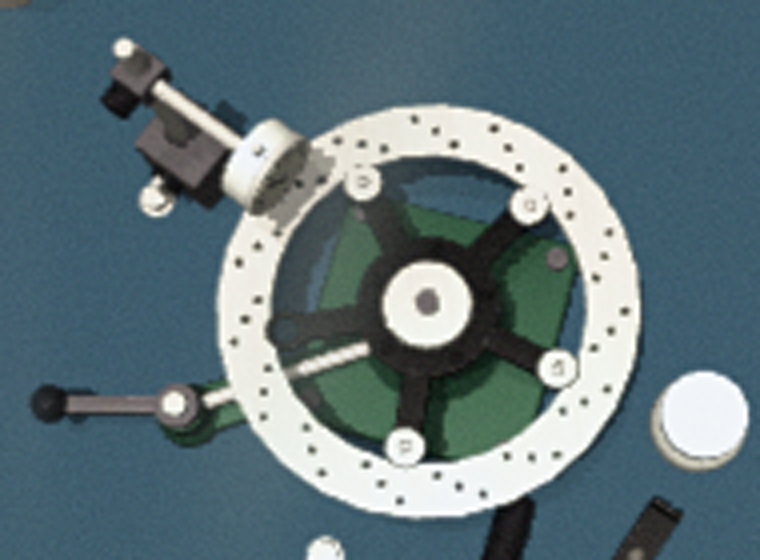

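View pics/scene1c.png

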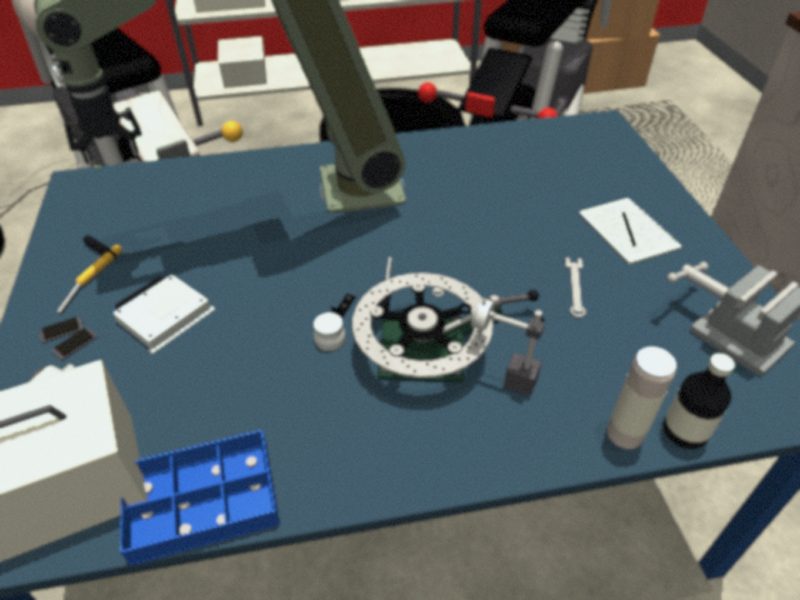

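The crop shows the empty eye at about (285,330), hub centre (428,302), dial centre (272,165), pivot bolt (174,403) and knob (48,403). A thin clamp rod runs under the disc from the boss to the column. The scene view agrees.

Run:
```python
from h import *
c=env.capture('top')
u=lambda x,y,z: unproj(c,(160+x/4-.375,110+y/4-.375),z)[:2]
P=dict(spigot=(428,302,95),hub=(428,304,88),b1=(362,182,91),b2=(529,206,91),b3=(557,368,91),b4=(405,446,91),empty=(285,330,88),dial=(262,165,156),knob=(48,403,48),pivot=(174,403,55),posttop=(124,47,200),bob_a=(325,553,11))
for k,v in P.items(): print(k,u(*v).round(1))
B=np.array([u(*P[k]) for k in('b1','b2','b3','b4')])
# fit centre+angle with r=94
from scipy.optimize import least_squares
f=lambda q:(B-q[:2]-94*np.c_[np.cos(q[2]-np.arange(1,5)*2*np.pi/5),np.sin(q[2]-np.arange(1,5)*2*np.pi/5)]).ravel()
r=least_squares(f,[600,40,1.7]);print(r.x,np.degrees(r.x[2]),r.fun.round(1))
for k in('empty','dial','posttop'):
  d=u(*P[k])-r.x[:2];print(k,np.hypot(*d),np.degrees(np.arctan2(d[1],d[0])))
```

```text
spigot [599.2  36. ]
hub [599.5  36.4]
b1 [680.3  82. ]
b2 [665.7 -28. ]
b3 [558.1 -47.9]
b4 [505.7  48.2]
empty [580.6 128.7]
dial [669.4 136.6]
knob [536.4 292.5]
pivot [536.8 205.9]
posttop [726.7 214.5]
bob_a [442.4 106.7]
[598.09681127  36.65561522   1.75721539] 100.68102581912147 [-0.3  0.2 -0.8 -0.2  0.2  0.4  0.9 -0.5]
empty 93.70312175333194 100.76217509163907
dial 122.7873192722951 54.522786610848236
posttop 219.4587911172314 54.13612675485175
```

```bash
python3 -m jog '{"travel":[[0.02,-0.013,0],[0.05,-0.033,0],[0.08,-0.053,0],[0.11,-0.073,0],[0.14,-0.093,0],[0.17,-0.113,0],[0.2,-0.133,0],[0.23,-0.153,0],[0.26,-0.173,0],[0.29,-0.193,0]],"rotation":[[0,0,0],[0,0,0],[0,0,0],[0,0,0],[0,0,0],[0,0,0],[0,0,0],[0,0,0],[0,0,0],[0,0,0]]}' 0 && python3 -m jog '{"travel":[[0.03,-0.02,0],[0.06,-0.04,0.01],[0.09,-0.06,0.02],[0.12,-0.08,0.03],[0.15,-0.1,0.04],[0.18,-0.12,0.05],[0.21,-0.14,0.06],[0.24,-0.16,0.06],[0.27,-0.182,0.06],[0.295,-0.2,0.06]],"rotation":[[0,0,-0.1],[0,0,-0.2],[0,0,-0.3],[0,0,-0.4],[0,0,-0.5],[0,0,-0.6],[0,0,-0.7],[0,0,-0.8],[0,0,-0.885],[0,0,-0.885]]}'
```

```text
time: 2.08
ee_pos: [374.8, -298.9, 231.6]
orientation: [[0.97, 0.242, 0.001], [0.242, -0.97, -0.001], [0.0, 0.001, -1.0]]
ft_force: [-0.4, -1.1, -1.4]
finger_gap: -0.1
finger_force: 0.0
time: 2.92
ee_pos: [613.1, -32.6, 171.0]
orientation: [[0.423, 0.906, 0.0], [0.906, -0.423, 0.0], [0.0, 0.0, -1.0]]
ft_force: [0.8, -1.0, -0.2]
finger_gap: 0.0
finger_force: 0.0
```

Run:
```python
from h import *
s=env.read_state(); print(s['ee_pos'],s['joint_positions'])
c=env.capture('wrist'); T=np.array(c['tool_from_camera']); print(T.round(3).tolist(),c['fx'])
cv2.imwrite('pics/w1.png',cv2.resize(cv2.cvtColor(c['image'],cv2.COLOR_RGB2BGR),(800,600)))
M=np.eye(4);M[:3,:3]=s['orientation'];M[:3,3]=s['ee_pos'];W=np.linalg.inv(M@T)
a=lambda d:np.radians(d)
ce=np.array([598.4,36.5])
for n,r,th,z in [('spig',0,0,95),('b1',94,28.7,91),('b2',94,-43.3,91),('b3',94,-115.3,91),('b4',94,172.7,91),('tcp',0,0,0)]:
    p=np.r_[ce+r*np.array([np.cos(a(th)),np.sin(a(th))]),z,1] if n!='tcp' else np.r_[s['ee_pos'],1]
    q=W@p; print(n,(np.array([c['fx']*q[0]/q[2]+c['cx'],c['fy']*q[1]/q[2]+c['cy']])*800/560).round())
```

```text
[613.07458482 -32.62194575 170.96491067] [-7.20493082e-02  4.21724403e-01  1.56351495e+00  3.29798603e-04
  1.15623166e+00  3.65081112e-01]
[[0.001, -0.948, -0.319, 81.942], [1.0, 0.001, -0.0, -1.145], [0.001, -0.319, 0.948, -141.993], [0.0, 0.0, 0.0, 1.0]] 330.4202639259631
spig [298. 195.]
b1 [423.   7.]
b2 [488. 256.]
b3 [309. 376.]
b4 [117. 254.]
tcp [392. 390.]
```

View pics/w1.png

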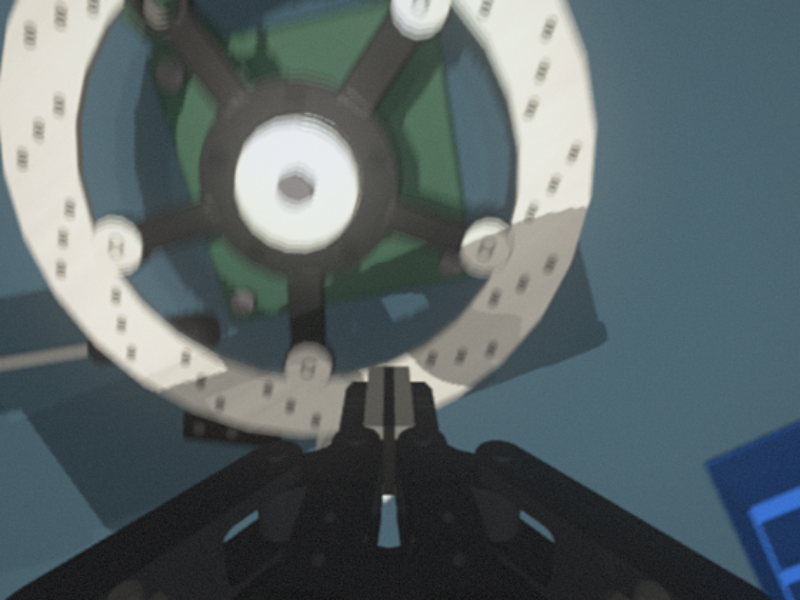

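The wrist view matches the predicted arm positions to about 4 mm, with b3 at (309,367), b2 at (488,246) and the spigot at (296,187). The shut fingertip sits over the b2–b3 window, so I'm going down.

```bash
python3 -m jog '{"travel":[[0,0,0.01],[0,0,0.022],[0,0,0.034],[0,0,0.046],[0,0,0.058],[0,0,0.07],[0,0,0.08],[0,0,0.09],[0,0,0.096],[0,0,0.096]],"rotation":[[0,0,0],[0,0,0],[0,0,0],[0,0,0],[0,0,0],[0,0,0],[0,0,0],[0,0,0],[0,0,0],[0,0,0]]}'
python3 - <<'E'
# rows: frame = tool at start (angle 65deg), push clockwise about (599,38)
import numpy as np
c=np.array([599,38.]);p0=np.array([613.1,-32.6])
R=np.array([[np.cos(np.radians(65)),np.sin(np.radians(65))],[np.sin(np.radians(65)),-np.cos(np.radians(65))]])
print('centre in tool',R.T@(c-p0))
E
```

```text
time: 3.8
ee_pos: [610.5, -35.1, 73.7]
orientation: [[0.427, 0.904, -0.003], [0.904, -0.427, 0.0], [-0.001, -0.003, -1.0]]
ft_force: [-0.2, 0.3, 0.6]
finger_gap: 0.4
finger_force: 0.0
centre in tool [ 58.02641227 -42.61578908]
```

```bash
python3 -m jog '{"travel":[[-0.002,-0.002,0],[-0.004,-0.004,0],[-0.006,-0.006,0],[-0.008,-0.008,0],[-0.009,-0.01,0],[-0.01,-0.012,0],[-0.01,-0.0135,0],[-0.01,-0.015,0],[-0.01,-0.0165,0],[-0.01,-0.018,0]],"rotation":[[0,0,0],[0,0,0],[0,0,0],[0,0,0],[0,0,0],[0,0,0],[0,0,0],[0,0,0],[0,0,0],[0,0,0]]}'
python3 - <<'E'
from h import *
s=env.read_state();print(s['ee_pos'],s['ft_force'])
E
```

```text
time: 4.63
ee_pos: [591.1, -36.1, 75.3]
orientation: [[0.427, 0.904, 0.0], [0.904, -0.427, -0.0], [-0.0, 0.0, -1.0]]
ft_force: [0.6, -0.1, -1.2]
finger_gap: -0.3
finger_force: 0.0
[591.07120349 -36.05206832  75.30085793] [ 0.5804076  -0.12575533 -1.15194468]
```

```bash
python3 -m jog '{"travel":[[-0.0005,-0.0014,0],[-0.0009,-0.0027,0],[-0.0014,-0.0041,0],[-0.0018,-0.0055,0],[-0.0021,-0.0069,0],[-0.0025,-0.0083,0],[-0.0028,-0.0097,0],[-0.003,-0.0111,0],[-0.0033,-0.0126,0],[-0.0035,-0.014,0]],"rotation":[[0,0,0.02],[0,0,0.04],[0,0,0.06],[0,0,0.08],[0,0,0.1],[0,0,0.12],[0,0,0.14],[0,0,0.16],[0,0,0.18],[0,0,0.2]]}'
cat > m.py <<'E'
from h import *
s=env.read_state();c=env.capture('top');save(c,'cur.png')
ce=np.array([598.5,36.8])
# bobbin heads: search phase for brightness of 4 heads + darkness at empty
g=cv2.cvtColor(c['image'],cv2.COLOR_RGB2GRAY).astype(np.float32)
import sys
vis=[int(x) for x in sys.argv[1].split(',')]
best=[]
def score(th,cc):
    sc=0
    for k in vis:
        A=np.radians(th-72*k)
        ctr=cc+94*np.array([np.cos(A),np.sin(A)])
        P=[np.r_[ctr+r*np.array([np.cos(t),np.sin(t)]),91] for r in(0,4,8) for t in np.linspace(0,6.28,12)]
        # dark flanks on the inner side
        Q=[np.r_[ctr+17*np.array([np.cos(A+np.pi+t),np.sin(A+np.pi+t)]),89] for t in np.linspace(-1.2,1.2,9)]
        f=lambda p:np.mean(cv2.remap(g,proj(c,p).astype(np.float32).reshape(-1,1,2),None,cv2.INTER_LINEAR))
        sc+=f(P)-f(Q)
    return sc/len(vis)
ths=np.arange(30,125,.5)
S=[max((score(t,ce+np.array([dx,dy])) for dx in(-1,1) for dy in(-1,1))) for t in ths]
i=int(np.argmax(S));print('phase',ths[i],round(S[i],1),'runner',[ (ths[j],round(S[j],1)) for j in np.argsort(S)[::-1][1:6]])
print(s['ee_pos'].round(1) if hasattr(s['ee_pos'],'round') else s['ee_pos'],np.round(s['ft_force'],1))
E
python3 m.py 1,2,3,4
```

```text
time: 5.47
ee_pos: [576.9, -33.3, 75.3]
orientation: [[0.6, 0.8, 0.0], [0.8, -0.6, -0.0], [0.0, 0.0, -1.0]]
ft_force: [1.8, -0.3, -0.7]
finger_gap: -0.1
finger_force: 0.9
phase 86.0 34.8 runner [(np.float64(86.5), np.float32(34.8)), (np.float64(85.5), np.float32(34.5)), (np.float64(85.0), np.float32(33.7)), (np.float64(87.0), np.float32(33.5)), (np.float64(87.5), np.float32(30.7))]
[576.9 -33.3  75.3] [ 1.8 -0.3 -0.7]
```

Run:
```python
import cv2
a=cv2.imread('pics/cur.png')
cv2.imwrite('pics/c2.png',cv2.resize(a[110:250,160:350],None,fx=4,fy=4,interpolation=cv2.INTER_CUBIC))
```

```text
(no output)
```

View pics/c2.png

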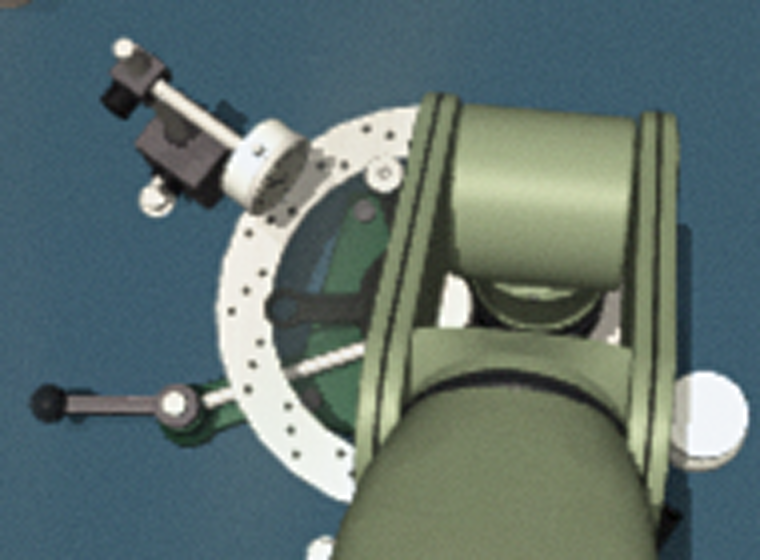

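The crop shows b1 at (384,174) and the empty eye at (287,307). The arm hides the rest, and the disc has turned.

Run:
```python
from h import *
c=env.capture('top');ce=np.array([598.5,36.8])
for n,x,y,z in(('b1',384,174,91),('empty',287,307,88)):
    d=unproj(c,(160+x/4-.375,110+y/4-.375),z)[:2]-ce;print(n,np.hypot(*d),np.degrees(np.arctan2(d[1],d[0])))
```

```text
b1 92.7834715458148 19.446138458794927
empty 91.33432981897988 91.62137113017897
```

```bash
for i in 1 2; do python3 -m jog '{"travel":[[-0.0004,-0.0014,0],[-0.0008,-0.0028,0],[-0.0012,-0.0042,0],[-0.0015,-0.0057,0],[-0.0018,-0.0071,0],[-0.0021,-0.0085,0],[-0.0024,-0.01,0],[-0.0026,-0.0114,0],[-0.0028,-0.0129,0],[-0.003,-0.0143,0]],"rotation":[[0,0,0.02],[0,0,0.04],[0,0,0.06],[0,0,0.08],[0,0,0.1],[0,0,0.12],[0,0,0.14],[0,0,0.16],[0,0,0.18],[0,0,0.2]]}'; done
cat > w.py <<'E'
from h import *
import sys
ce=np.array([598.8,37.5])
s=env.read_state();c=env.capture('wrist');save(c,'wcur.png')
g=cv2.cvtColor(c['image'],cv2.COLOR_RGB2GRAY).astype(np.float32)
M=np.eye(4);M[:3,:3]=s['orientation'];M[:3,3]=s['ee_pos'];W=np.linalg.inv(M@np.array(c['tool_from_camera']))
c['rvec']=cv2.Rodrigues(W[:3,:3])[0];c['tvec']=W[:3,3]
d=(s['ee_pos'][:2]-ce);t=np.degrees(np.arctan2(s['orientation'][1][0],s['orientation'][0][0]))
print('finger r',np.hypot(*d),'ang',np.degrees(np.arctan2(d[1],d[0])),'toolx',t,'F',np.round(s['ft_force'],1))
for x in sys.argv[1:]:
    k=float(x);print(x,[proj(c,np.r_[ce+94*np.array([np.cos(np.radians(k-72*j)),np.sin(np.radians(k-72*j))]),91]).round().tolist() for j in range(5)])
E
python3 w.py 68.6
python3 - <<'E'
from h import *
c=env.capture('top');cv2.imwrite('pics/c3.png',cv2.resize(cv2.cvtColor(c['image'],cv2.COLOR_RGB2BGR)[110:250,160:350],None,fx=4,fy=4,interpolation=cv2.INTER_CUBIC))
E
```

```text
time: 6.4
ee_pos: [563.4, -27.2, 75.3]
orientation: [[0.747, 0.665, -0.0], [0.665, -0.747, -0.0], [-0.0, -0.0, -1.0]]
ft_force: [-0.1, -3.3, 0.0]
finger_gap: -0.1
finger_force: 1.1
time: 7.23
ee_pos: [551.7, -18.5, 75.3]
orientation: [[0.864, 0.504, -0.0], [0.504, -0.864, -0.0], [-0.0, -0.0, -1.0]]
ft_force: [-0.6, -2.8, 0.3]
finger_gap: 0.1
finger_force: 1.1
finger r 73.12299919067847 ang -130.07883011993422 toolx 30.239146386392722 F [-0.6 -2.8  0.3]
68.6 [[[1.0, -119.0]], [[367.0, -138.0]], [[439.0, 195.0]], [[229.0, 336.0]], [[-4.0, 212.0]]]
```

View pics/c3.png

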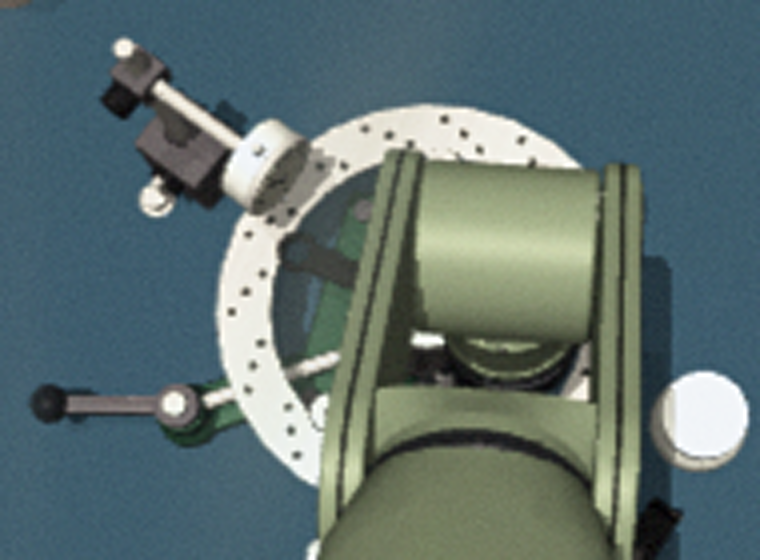

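The empty eye is now at about (297,248) and finger geometry puts the phase near 68.5°. One more push of 0.2 rad, then I back off and measure unobstructed.

```bash
python3 -m jog '{"travel":[[-0.0004,-0.0014,0],[-0.0008,-0.0028,0],[-0.0012,-0.0042,0],[-0.0015,-0.0057,0],[-0.0018,-0.0071,0],[-0.0021,-0.0085,0],[-0.0024,-0.01,0],[-0.0026,-0.0114,0],[-0.0028,-0.0129,0],[-0.003,-0.0143,0]],"rotation":[[0,0,0.02],[0,0,0.04],[0,0,0.06],[0,0,0.08],[0,0,0.1],[0,0,0.12],[0,0,0.14],[0,0,0.16],[0,0,0.18],[0,0,0.2]]}'
python3 w.py 57
# back off 8 mm, up 95 mm
python3 -m jog '{"travel":[[0,0.003,0],[0,0.006,0],[0,0.009,0],[0,0.009,-0.01],[0,0.009,-0.025],[0,0.009,-0.04],[0,0.009,-0.055],[0,0.009,-0.07],[0,0.009,-0.085],[0,0.009,-0.095]],"rotation":[[0,0,0],[0,0,0],[0,0,0],[0,0,0],[0,0,0],[0,0,0],[0,0,0],[0,0,0],[0,0,0],[0,0,0]]}'
```

```text
time: 8.17
ee_pos: [541.8, -7.6, 75.3]
orientation: [[0.947, 0.322, -0.001], [0.322, -0.947, -0.0], [-0.001, -0.0, -1.0]]
ft_force: [-0.1, -2.4, 0.5]
finger_gap: 0.5
finger_force: 1.1
finger r 72.71209275802777 ang -141.62141310945975 toolx 18.782961405738813 F [-0.1 -2.4  0.5]
57 [[[2.0, -119.0]], [[368.0, -136.0]], [[439.0, 196.0]], [[229.0, 337.0]], [[-4.0, 212.0]]]
time: 9.05
ee_pos: [545.8, -16.3, 172.6]
orientation: [[0.946, 0.324, 0.003], [0.324, -0.946, 0.0], [0.003, 0.001, -1.0]]
ft_force: [0.2, -0.7, -0.8]
finger_gap: 0.3
finger_force: 0.0
```

```bash
python3 -m jog '{"travel":[[0,0.02,0],[0,0.05,0],[0,0.085,0],[0,0.12,0],[0,0.155,0],[0,0.19,0],[0,0.225,0],[0,0.26,0],[0,0.29,0],[0,0.3,0]],"rotation":[[0,0,0],[0,0,0],[0,0,0],[0,0,0],[0,0,0],[0,0,0],[0,0,0],[0,0,0],[0,0,0],[0,0,0]]}'
python3 m.py 1,2,3,4
python3 - <<'E'
import cv2
a=cv2.imread('pics/cur.png')
cv2.imwrite('pics/c4.png',cv2.resize(a[110:250,160:350],None,fx=4,fy=4,interpolation=cv2.INTER_CUBIC))
E
```

```text
time: 9.88
ee_pos: [642.9, -304.5, 170.0]
orientation: [[0.947, 0.321, 0.001], [0.321, -0.947, -0.002], [0.0, 0.002, -1.0]]
ft_force: [-0.2, -0.9, -0.9]
finger_gap: 0.3
finger_force: 0.0
phase 56.5 155.9 runner [(np.float64(57.0), np.float32(155.3)), (np.float64(56.0), np.float32(153.3)), (np.float64(57.5), np.float32(153.1)), (np.float64(55.5), np.float32(152.4)), (np.float64(55.0), np.float32(151.1))]
[ 642.9 -304.5  170. ] [-0.2 -0.9 -0.9]
```

View pics/c4.png

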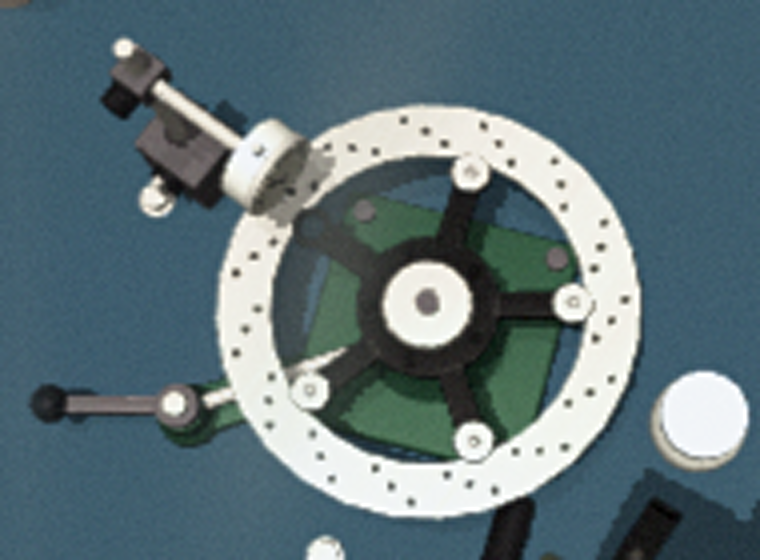

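Bobbins are at (470,173), (573,302), (474,441) and (310,391). I'll fit the phase and triangulate the gauge post from the scene view.

Run:
```python
from h import *
from scipy.optimize import least_squares
c=env.capture('top');u=lambda x,y,z: unproj(c,(160+x/4-.375,110+y/4-.375),z)[:2]
B=np.array([u(470,173,91),u(573,302,91),u(474,441,91),u(310,391,91)])
k=np.arange(1,5)*2*np.pi/5
f=lambda q:(B-q[:2]-94*np.c_[np.cos(q[2]-k),np.sin(q[2]-k)]).ravel()
r=least_squares(f,[600,40,1.]);print(r.x,np.degrees(r.x[2]),r.fun.round(1))
d=env.capture('scene');x0,y0=310,190
cv2.imwrite('pics/s4.png',cv2.resize(cv2.cvtColor(d['image'],cv2.COLOR_RGB2BGR)[190:290,240:390],(750,500),interpolation=cv2.INTER_CUBIC))
ce=r.x[:2]
for a in(52,54,56):
  v=np.array([np.cos(np.radians(a)),np.sin(np.radians(a))])
  pts=[np.r_[ce+q*v,z] for q,z in((120,156),(120,88),(218,200),(218,30),(240,0),(94,88))]
  print(a,'scene',((proj(d,pts)-[240,190]+.4)*5).round().tolist(),'top',((proj(c,pts)-[160,110]+.375)*4).round().tolist())
```

```text
[597.90532947  36.55611119   0.98029922] 56.16700802422749 [-0.8  0.2  0.3 -0.2  0.1  0.1  0.4 -0.1]
52 scene [[487.0, 156.0], [477.0, 241.0], [679.0, 160.0], [635.0, 372.0], [665.0, 420.0], [433.0, 225.0]] top [[271.0, 161.0], [288.0, 195.0], [135.0, 38.0], [194.0, 135.0], [180.0, 131.0], [318.0, 219.0]]
54 scene [[490.0, 150.0], [480.0, 236.0], [684.0, 149.0], [639.0, 362.0], [670.0, 409.0], [435.0, 221.0]] top [[267.0, 167.0], [284.0, 200.0], [127.0, 48.0], [187.0, 144.0], [173.0, 140.0], [314.0, 222.0]]
56 scene [[493.0, 145.0], [482.0, 231.0], [688.0, 139.0], [643.0, 352.0], [674.0, 398.0], [437.0, 217.0]] top [[263.0, 172.0], [280.0, 204.0], [119.0, 58.0], [181.0, 152.0], [166.0, 149.0], [311.0, 226.0]]
```

View pics/s4.png

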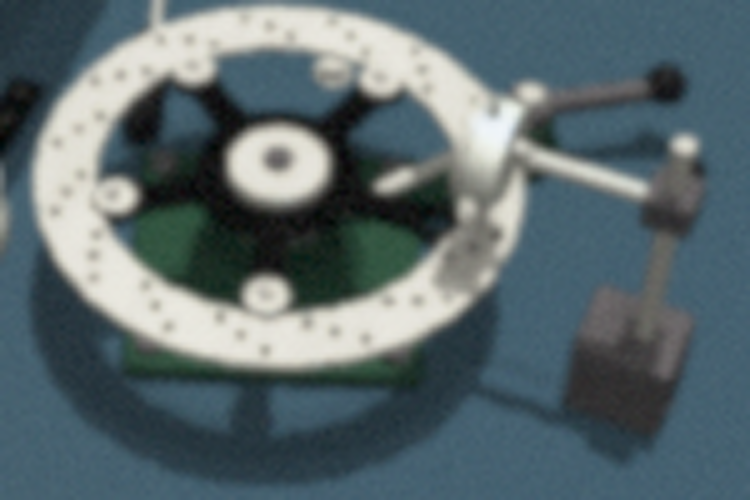

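Post top is at (683,143) and the dial at (487,150), which gives a gauge azimuth of about 54.3°. The seat is at 56.2°, so it needs about 1.8° more, roughly a 2.3 mm nudge.

```bash
python3 -m jog '{"travel":[[0,-0.02,0],[0,-0.05,0],[0,-0.085,0],[0,-0.12,0],[0,-0.155,0],[0,-0.19,0],[0,-0.225,0],[0,-0.26,0],[0,-0.29,0],[0,-0.3,0]],"rotation":[[0,0,0],[0,0,0],[0,0,0],[0,0,0],[0,0,0],[0,0,0],[0,0,0],[0,0,0],[0,0,0],[0,0,0]]}'
python3 -m jog '{"travel":[[0,0,0.01],[0,0,0.02],[0,0,0.032],[0,0,0.044],[0,0,0.056],[0,0,0.068],[0,0,0.08],[0,0,0.088],[0,0,0.095],[0,0,0.095]],"rotation":[[0,0,0],[0,0,0],[0,0,0],[0,0,0],[0,0,0],[0,0,0],[0,0,0],[0,0,0],[0,0,0],[0,0,0]]}'
python3 -m jog '{"travel":[[0,-0.002,0],[0,-0.004,0],[0,-0.006,0],[0,-0.0075,0],[0,-0.009,0],[-0.0001,-0.0095,0],[-0.0002,-0.01,0],[-0.0004,-0.0105,0],[-0.0006,-0.011,0],[-0.0007,-0.0113,0]],"rotation":[[0,0,0],[0,0,0],[0,0,0],[0,0,0],[0,0,0],[0,0,0.007],[0,0,0.014],[0,0,0.02],[0,0,0.026],[0,0,0.032]]}'
python3 -m jog '{"travel":[[0,0.003,0],[0,0.006,0],[0,0.009,0],[0,0.009,-0.01],[0,0.009,-0.025],[0,0.009,-0.04],[0,0.009,-0.055],[0,0.009,-0.07],[0,0.009,-0.085],[0,0.009,-0.095]],"rotation":[[0,0,0],[0,0,0],[0,0,0],[0,0,0],[0,0,0],[0,0,0],[0,0,0],[0,0,0],[0,0,0],[0,0,0]]}'
python3 -m jog '{"travel":[[0,0.02,0],[0,0.05,0],[0,0.085,0],[0,0.12,0],[0,0.155,0],[0,0.19,0],[0,0.225,0],[0,0.26,0],[0,0.29,0],[0,0.3,0]],"rotation":[[0,0,0],[0,0,0],[0,0,0],[0,0,0],[0,0,0],[0,0,0],[0,0,0],[0,0,0],[0,0,0],[0,0,0]]}'
python3 m.py 1,2,3,4
cat > fit.py <<'E'
from h import *
from scipy.optimize import least_squares
import sys
a0=float(sys.argv[1]);c=env.capture('top')
hsv=cv2.cvtColor(c['image'],cv2.COLOR_RGB2HSV);m=((hsv[...,2]>150)&(hsv[...,1]<70)).astype(np.float32)
k=np.arange(1,5)*2*np.pi/5;ce=np.array([598.,36.6])
# inner half of each head silhouette seen against the dark window: maximise contrast by fine search
g=cv2.cvtColor(c['image'],cv2.COLOR_RGB2GRAY).astype(np.float32)
s=lambda P:cv2.remap(g,proj(c,P).astype(np.float32).reshape(-1,1,2),None,cv2.INTER_LINEAR).mean()
def sc(a,cc):
    t=0
    for kk in k:
        A=a-kk;o=cc+94*np.array([np.cos(A),np.sin(A)])
        for b in np.r_[np.linspace(-1.9,-.9,6),np.linspace(.9,1.9,6)]+np.pi:
            e=np.array([np.cos(A+b),np.sin(A+b)])
            t+=s([np.r_[o+10*e,91]])-s([np.r_[o+16*e,91]])
    return t
from scipy.optimize import minimize
r=minimize(lambda q:-sc(q[0],q[1:]),[np.radians(a0),*ce],method='Nelder-Mead',options=dict(initial_simplex=[[np.radians(a0-2),*ce],[np.radians(a0+2),*ce],[np.radians(a0),ce[0]+2,ce[1]],[np.radians(a0),ce[0],ce[1]+2]]))
print('fit',np.degrees(r.x[0]),r.x[1:],-r.fun)
E
python3 fit.py 55
```

```text
time: 10.87
ee_pos: [541.8, -11.3, 170.9]
orientation: [[0.945, 0.328, -0.002], [0.328, -0.945, 0.002], [-0.001, -0.002, -1.0]]
ft_force: [-0.2, 0.3, 0.3]
finger_gap: 0.1
finger_force: 0.0
time: 11.7
ee_pos: [544.1, -17.0, 73.3]
orientation: [[0.946, 0.323, -0.003], [0.323, -0.946, -0.0], [-0.003, -0.001, -1.0]]
ft_force: [-0.1, -0.6, 0.5]
finger_gap: 0.3
finger_force: 0.0
time: 12.53
ee_pos: [541.1, -5.9, 75.5]
orientation: [[0.956, 0.293, 0.001], [0.293, -0.956, -0.0], [0.001, 0.001, -1.0]]
ft_force: [1.2, -2.5, 1.8]
finger_gap: 0.2
finger_force: 1.0
time: 13.37
ee_pos: [543.9, -14.4, 172.5]
orientation: [[0.956, 0.293, 0.002], [0.293, -0.956, 0.0], [0.002, 0.001, -1.0]]
ft_force: [0.6, 0.3, -0.5]
finger_gap: -0.0
finger_force: 0.0
time: 14.2
ee_pos: [631.9, -305.5, 169.9]
orientation: [[0.957, 0.29, 0.001], [0.29, -0.957, -0.002], [0.0, 0.002, -1.0]]
ft_force: [0.1, -0.5, -0.1]
finger_gap: 0.0
finger_force: 0.0
phase 55.0 161.8 runner [(np.float64(55.5), np.float32(161.8)), (np.float64(56.5), np.float32(160.9)), (np.float64(56.0), np.float32(160.5)), (np.float64(57.0), np.float32(159.8)), (np.float64(54.0), np.float32(158.3))]
[ 631.9 -305.5  169.9] [ 0.1 -0.5 -0.1]
fit 54.799333924984445 [598.1958772   37.02395228] 7805.9814453125
```

Run:
```python
import numpy as np
p=np.array([632.,-305.5]);a=np.radians(16.9)
R=lambda a:np.array([[np.cos(a),np.sin(a)],[np.sin(a),-np.cos(a)]])
n=R(np.radians(27.5))[:,0];P=np.array([536.8,205.9])
K=lambda t:P+86*np.array([np.cos(np.radians(t)),np.sin(np.radians(t))])
F0=K(90)+38*n;print('F0',F0,'delta tool',R(a).T@(F0-p),'rot',np.radians(10.6))
for t in np.arange(90,151,4): print(t,(R(np.radians(27.5)).T@(K(t)+24*n-F0)).round(1))
```

```text
F0 [570.50641166 309.4464473 ] delta tool [ 119.92838052 -606.26543527] rot 0.18500490071139894
90 [-14.   0.]
94 [-19.4  -2.6]
98 [-25.   -4.8]
102 [-30.7  -6.6]
106 [-36.6  -8. ]
110 [-42.5  -9. ]
114 [-48.5  -9.6]
118 [-54.5  -9.7]
122 [-60.5  -9.5]
126 [-66.4  -8.8]
130 [-72.3  -7.7]
134 [-78.1  -6.2]
138 [-83.8  -4.3]
142 [-89.4  -2. ]
146 [-94.7   0.7]
150 [-99.9   3.8]
```

```bash
python3 -m jog '{"travel":[[0,0,-0.015],[0,0,-0.04],[0,0,-0.07],[0,-0.02,-0.085],[0.01,-0.05,-0.085],[0.02,-0.085,-0.085],[0.03,-0.12,-0.085],[0.04,-0.155,-0.085],[0.05,-0.19,-0.085],[0.06,-0.225,-0.085]],"rotation":[[0,0,0],[0,0,0],[0,0,0],[0,0,0],[0,0,0],[0,0,0],[0,0,0],[0,0,0],[0,0,0],[0,0,0]]}'
```

```text
time: 15.13
ee_pos: [621.1, -64.9, 255.7]
orientation: [[0.956, 0.295, -0.001], [0.295, -0.956, 0.001], [-0.001, -0.001, -1.0]]
ft_force: [0.2, -0.0, -0.8]
finger_gap: -0.1
finger_force: 0.0
```

Remaining in tool axes: x +60 mm, y −381 mm, then the turn.

```bash
python3 -m jog '{"travel":[[0.006,-0.038,0],[0.012,-0.076,0],[0.018,-0.114,0],[0.024,-0.152,0],[0.03,-0.19,0],[0.036,-0.228,0],[0.042,-0.266,0],[0.048,-0.304,0],[0.055,-0.342,0],[0.06,-0.375,0]],"rotation":[[0,0,0],[0,0,0],[0,0,-0.03],[0,0,-0.06],[0,0,-0.09],[0,0,-0.12],[0,0,-0.15],[0,0,-0.17],[0,0,-0.185],[0,0,-0.185]]}'
python3 - <<'E'
from h import *
import time
c=env.capture('wrist');s=env.read_state();print(s['ee_pos'],s['orientation'],s['joint_positions'])
M=np.eye(4);M[:3,:3]=s['orientation'];M[:3,3]=s['ee_pos'];W=np.linalg.inv(M@np.array(c['tool_from_camera']))
c2=dict(c);c2['rvec']=cv2.Rodrigues(W[:3,:3])[0];c2['tvec']=W[:3,3]
print(proj(c2,[[536.8,292,46],[536.8,205.9,50]]))
for t in('clamp_knob','clamp_pivot'):print(t,[(round(r['p'],2),np.round(r['position']).tolist()) for r in env.recognise(c,t)[:2]])
save(c,'w5.png')
E
```

```text
time: 15.97
ee_pos: [567.2, 311.1, 255.6]
orientation: [[0.884, 0.467, -0.001], [0.467, -0.884, 0.001], [-0.001, -0.001, -1.0]]
ft_force: [0.2, -0.1, -0.4]
finger_gap: 0.2
finger_force: 0.0
[566.02795185 317.06225039 255.19315248] [[ 8.82571581e-01  4.70172869e-01 -2.20843393e-03]
 [ 4.70177175e-01 -8.82551100e-01  6.08106040e-03]
 [ 9.10093816e-04 -6.40532632e-03 -9.99979072e-01]] [0.48973528 0.42539726 1.34125565 0.00653118 1.37403218 1.56976303]
[[281.2851738  207.00327984]
 [347.19034345 241.73834955]]
clamp_knob [(0.91, [538.0, 244.0, 50.0])]
clamp_pivot [(0.64, [568.0, 77.0, 86.0]), (0.57, [538.0, 246.0, 48.0])]
```

View pics/w5.png

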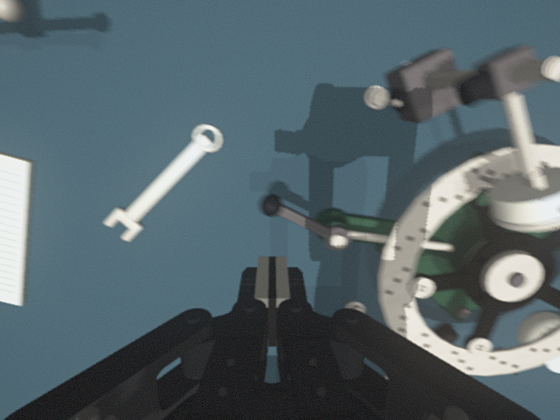

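The wrist view shows the knob at (271,205) and pivot bolt at (339,238), about 8 px from prediction because the arm was still settling. The descent spot beside the knob is clear and the spanner is well away.

```bash
python3 -m jog '{"travel":[[0,0,0.02],[0,0,0.05],[0,0,0.08],[0,0,0.105],[0,0,0.13],[0,0,0.14],[0,0,0.145],[0,0,0.145],[0,0,0.145],[0,0,0.145]],"rotation":[[0,0,0],[0,0,0],[0,0,0],[0,0,0],[0,0,0],[0,0,0],[0,0,0],[0,0,0],[0,0,0],[0,0,0]]}'
python3 - <<'E'
from h import *
s=env.read_state();print(s['ee_pos'])
c=env.capture('wrist')
M=np.eye(4);M[:3,:3]=s['orientation'];M[:3,3]=s['ee_pos'];W=np.linalg.inv(M@np.array(c['tool_from_camera']))
c2=dict(c);c2['rvec']=cv2.Rodrigues(W[:3,:3])[0];c2['tvec']=W[:3,3]
q=proj(c2,[[536.8,292,46],s['ee_pos']]);print(q)
u,v=q[0].astype(int);g=cv2.cvtColor(c['image'],cv2.COLOR_RGB2GRAY)
y0,x0=max(v-50,0),max(u-50,0);pt=g[y0:v+50,x0:u+50]
m=(pt<45).astype(np.uint8);n,l,st,ct=cv2.connectedComponentsWithStats(m)
for i in range(1,n):
    if st[i,4]>200: print(st[i],ct[i]+[x0,y0],unproj(c2,ct[i]+[x0,y0],46))
save(c,'w6.png')
E
```

```text
time: 16.95
ee_pos: [571.0, 308.0, 112.2]
orientation: [[0.886, 0.464, 0.003], [0.464, -0.886, 0.001], [0.003, 0.0, -1.0]]
ft_force: [-0.4, 0.2, 0.3]
finger_gap: -0.0
finger_force: 0.0
[570.99380937 307.98517438 112.22168588]
[[270.54816265 271.68627661]
 [273.49559001 271.57256436]]
[  0  64  48  36 712] [247.06601124 308.90870787] [501.0849315  292.95913517  46.        ]
[ 56  64  44  36 840] [296.45357143 307.275     ] [519.382121   261.21947755  46.        ]
```

```bash
python3 -m jog '{"travel":[[0,0,0.01],[0,0,0.025],[0,0,0.04],[0,0,0.055],[0,0,0.065],[0,0,0.073],[0,0,0.077],[0,0,0.077],[0,0,0.077],[0,0,0.077]],"rotation":[[0,0,0],[0,0,0],[0,0,0],[0,0,0],[0,0,0],[0,0,0],[0,0,0],[0,0,0],[0,0,0],[0,0,0]]}'
python3 -m jog '{"travel":[[-0.0025,0,0],[-0.005,0,0],[-0.0075,0,0],[-0.01,0,0],[-0.0125,-0.0003,0],[-0.015,-0.0008,0],[-0.0175,-0.0017,0],[-0.02,-0.0028,0],[-0.0225,-0.0038,0],[-0.025,-0.0048,0]],"rotation":[[0,0,0],[0,0,0],[0,0,0],[0,0,0],[0,0,0],[0,0,0],[0,0,0],[0,0,0],[0,0,0],[0,0,0]]}'
```

```text
time: 17.83
ee_pos: [570.6, 307.9, 34.1]
orientation: [[0.886, 0.464, 0.001], [0.464, -0.886, 0.001], [0.002, 0.0, -1.0]]
ft_force: [-0.6, -0.4, 0.2]
finger_gap: 0.0
finger_force: 0.0
time: 18.67
ee_pos: [545.8, 300.7, 33.7]
orientation: [[0.886, 0.464, 0.001], [0.464, -0.886, 0.001], [0.001, -0.0, -1.0]]
ft_force: [1.7, 2.8, 0.6]
finger_gap: -0.1
finger_force: 1.4
```

```bash
python3 -m jog '{"travel":[[-0.003,-0.001,0],[-0.006,-0.002,0],[-0.009,-0.0027,0],[-0.012,-0.0033,0],[-0.0155,-0.0039,0],[-0.019,-0.0044,0],[-0.0225,-0.0047,0],[-0.026,-0.0049,0],[-0.0295,-0.0049,0],[-0.0325,-0.0048,0]],"rotation":[[0,0,0],[0,0,0],[0,0,0],[0,0,0],[0,0,0],[0,0,0],[0,0,0],[0,0,0],[0,0,0],[0,0,0]]}'
python3 -m jog '{"travel":[[-0.003,0.0001,0],[-0.006,0.0004,0],[-0.009,0.0008,0],[-0.012,0.0013,0],[-0.015,0.002,0],[-0.018,0.0027,0],[-0.021,0.0036,0],[-0.024,0.0046,0],[-0.027,0.0056,0],[-0.0295,0.0066,0]],"rotation":[[0,0,0],[0,0,0],[0,0,0],[0,0,0],[0,0,0],[0,0,0],[0,0,0],[0,0,0],[0,0,0],[0,0,0]]}'
```

```text
time: 19.5
ee_pos: [514.1, 289.1, 33.2]
orientation: [[0.886, 0.464, -0.001], [0.464, -0.886, -0.0], [-0.001, 0.0, -1.0]]
ft_force: [2.0, 1.3, -0.6]
finger_gap: 0.1
finger_force: 0.9
time: 20.33
ee_pos: [491.3, 269.6, 33.3]
orientation: [[0.886, 0.464, -0.0], [0.464, -0.886, -0.0], [-0.0, 0.0, -1.0]]
ft_force: [0.9, 1.6, 0.5]
finger_gap: 0.1
finger_force: 0.7
```

```bash
python3 -m jog '{"travel":[[-0.001,0.0005,0],[-0.002,0.001,0],[-0.003,0.0015,0],[-0.004,0.002,0],[-0.005,0.0025,0],[-0.006,0.003,0],[-0.007,0.0035,0],[-0.008,0.004,0],[-0.009,0.0045,0],[-0.01,0.005,0]],"rotation":[[0,0,0],[0,0,0],[0,0,0],[0,0,0],[0,0,0],[0,0,0],[0,0,0],[0,0,0],[0,0,0],[0,0,0]]}'
```

```text
time: 21.17
ee_pos: [488.5, 263.9, 34.1]
orientation: [[0.886, 0.463, 0.008], [0.463, -0.886, 0.006], [0.01, -0.002, -1.0]]
ft_force: [7.5, 11.9, -5.2]
finger_gap: 0.1
finger_force: 5.6
```

Force rose from 2 to 14 N, so the lever is at its stop. Backing off, lifting and clearing the view.

```bash
python3 -m jog '{"travel":[[0.004,-0.002,0],[0.008,-0.004,0],[0.014,-0.006,0],[0.02,-0.008,0],[0.022,-0.008,-0.01],[0.022,-0.008,-0.03],[0.022,-0.008,-0.06],[0.022,-0.008,-0.09],[0.022,-0.008,-0.12],[0.022,-0.008,-0.15]],"rotation":[[0,0,0],[0,0,0],[0,0,0],[0,0,0],[0,0,0],[0,0,0],[0,0,0],[0,0,0],[0,0,0],[0,0,0]]}'
python3 -m jog '{"travel":[[0,0,-0.03],[0,0,-0.06],[0,0,-0.085],[0,0.03,-0.09],[0,0.07,-0.09],[0,0.11,-0.09],[0,0.15,-0.09],[0,0.19,-0.09],[0,0.23,-0.09],[0,0.265,-0.09]],"rotation":[[0,0,0],[0,0,0],[0,0,0],[0,0,0],[0,0,0],[0,0,0],[0,0,0],[0,0,0],[0,0,0],[0,0,0]]}'
python3 -m jog '{"travel":[[0,0.035,0],[0,0.07,0],[0,0.11,0],[0,0.15,0],[0,0.19,0],[0,0.23,0],[0,0.265,0],[0,0.3,0],[0,0.32,0],[0,0.32,0]],"rotation":[[0,0,0],[0,0,0],[0,0,0],[0,0,0],[0,0,0],[0,0,0],[0,0,0],[0,0,0],[0,0,0],[0,0,0]]}'
python3 fit.py 55
python3 - <<'E'
from h import *
c=env.capture('top');cv2.imwrite('pics/c7.png',cv2.resize(cv2.cvtColor(c['image'],cv2.COLOR_RGB2BGR)[100:250,155:355],None,fx=4,fy=4,interpolation=cv2.INTER_CUBIC))
E
```

```text
time: 22.0
ee_pos: [500.5, 277.8, 185.4]
orientation: [[0.886, 0.464, -0.0], [0.464, -0.886, -0.0], [-0.0, 0.0, -1.0]]
ft_force: [1.2, 0.2, 0.2]
finger_gap: -0.1
finger_force: 0.0
time: 22.83
ee_pos: [624.3, 40.8, 274.0]
orientation: [[0.886, 0.464, -0.0], [0.464, -0.886, -0.001], [-0.0, 0.001, -1.0]]
ft_force: [0.7, 0.9, 1.0]
finger_gap: -0.1
finger_force: 0.0
time: 23.67
ee_pos: [772.8, -245.0, 271.4]
orientation: [[0.888, 0.46, -0.002], [0.46, -0.888, -0.002], [-0.002, 0.001, -1.0]]
ft_force: [-0.5, -0.1, 0.1]
finger_gap: 0.0
finger_force: 0.0
fit 54.656468072407506 [598.22635464  37.25369496] 5833.21484375
```

View pics/c7.png

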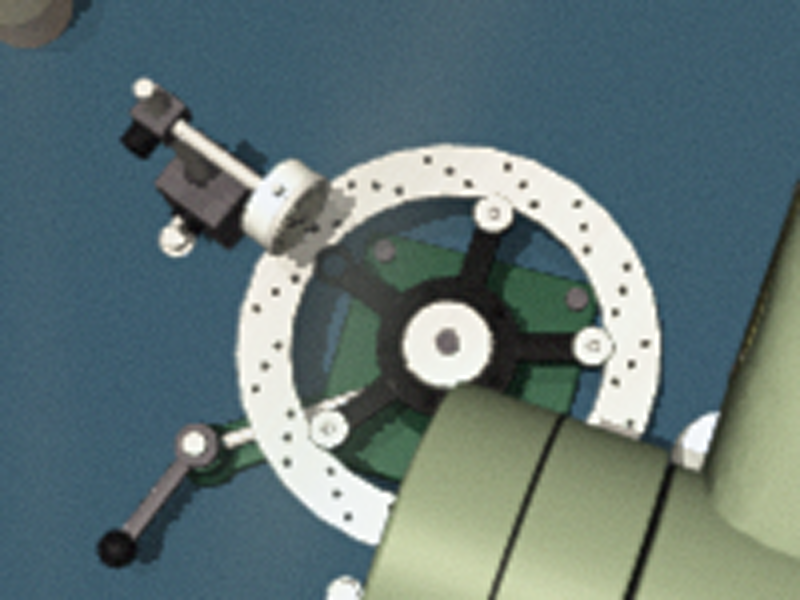

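The final view shows the lever swung to its stop with the knob at (118,548). The empty seat at (332,262) points at the gauge and the arm is clear of everything.

```bash
python3 -c "
from station import env
print(env.hand_in())"
```

```text
the job is handed in; nothing more can be done
None
```

I turned the disc until the empty seat pointed at the gauge plunger, within about 1° as measured from the camera pictures. I then pushed the clamp lever to its stop and handed the job in at about 24 s with the arm clear; the hand-in returned no verdict.

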